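# Free the wedged sweets tray

## Task

The red inner tray has slipped at one end and is wedged askew in the black sweets box. Lay the silver scoop that is in the way flat on the middle of the box's lid, then, without forcing it, turn the tray level inside the box so that its corners come free of the collar and lift it out. Set it down gently and upright in the middle of the dark wooden serving tray, long side along long side, let go, and leave everything else standing where it is.

Things in the scene. Friction and masses are not known exactly. Their poses are not given: they have to be found in the camera images.
- sweets_box: Open black lacquered sweets box, free-standing, 149 x 121 mm (x by y), 112 mm high, 0.8 to 1.2 kg; origin at the centre of its underside, z up. Inner floor 6 mm up. Cavity 137 x 109 mm. At each x end inside, a ledge 12 mm wide rises to 36 mm above the underside; the inner tray ought to lie level on these two ledges.
- box_mouth (a point): Centre of the box's mouth, 112 mm above the box's underside; axes as the box's. A gold collar lines the mouth from here down to 20 mm below, standing 5.5 mm in from all four walls: mouth 126 x 98 mm. Under the collar the cavity is wider.
- inner_tray: Red deep tray with four sweets, 120 x 92 mm (x by y), walls 70 mm high, 0.25 to 0.5 kg; origin at the centre of its underside, z up out of it. At the start its +x end, at the box's +x end, has slipped off its ledge to the box's floor; the other end still lies on its ledge: tilted 0.28 rad about y and wedged nearly wall to wall (2 mm play).
- tray_grip (a point): Point to grip on the tray's pale upright grip board, 95 mm above the middle of the tray's underside; axes as the tray's. The board, across the tray's middle, is 12 mm thick (x) and 56 mm wide (y) and ends 110 mm above the underside, 40 mm above the tray's walls. At the start it leans to the low end, 40 mm clear of the collar there.
- tray_low_edge (a point): Middle of the top edge of the tray's +x (low) end wall, 70 mm above its underside; axes as the tray's. At the start it is under the collar, so the tilted tray cannot rise. Turn the tray level about its other end, which stays on its ledge close to the wall; at 0.15 rad this edge is past the collar. Level and centred in the mouth (3 mm play each way) it lifts out.
- scoop: Silver tea scoop, 170 mm long along its x, stem 9 mm wide (y) and 6 mm thick, the tip at +x curled up 15 mm, 30 g. Origin on the stem's underside, 8 mm towards the tip from the stem's middle; z up. At the start it lies across the box's mouth along the box's y, on the collar's top, over the tray's high half, 25 mm clear on each side.
- scoop_middle (a point): Middle of the scoop's stem, at mid thickness, near its centre of mass; axes as the scoop's.
- box_lid: The sweets box's flat black lacquered lid lying on the shelf, top side up: a slab 152 x 124 mm (x by y), 22 mm high; origin at the centre of its underside, z up.
- serving_tray: Dark wooden serving tray, 200 x 160 mm (x by y), rim 16 mm high and 6 mm thick, floor 6 mm thick, inside 188 x 148 mm; origin at the centre of its underside, z up.
- tea_bowl: Green Oribe bowl, 120 mm across, 76 mm high; origin at the centre of its foot. To be left alone.
- trivet: Squat black iron kettle trivet, ring 144 mm across with three claws, 74 mm high; origin at the centre of its underside. To be left alone.
- tea_caddy: Dark red lacquered tea caddy, 68 mm across, 71 mm high; origin at the centre of its underside. To be left alone.
- whisk: Bamboo whisk upright on its white holder, 60 mm across, 114 mm high; origin at the centre of its underside. To be left alone.
- incense_case: Small blue ceramic incense case, 64 mm across, 41 mm high; origin at the centre of its underside. To be left alone.
Not all that is in view belongs to the job. What is shaped like the box_lid but blue is not meant.

How it is judged:
On the way, in this order (a step that is already met when the one before it is completed fails the run):
1. the scoop lies flat on the lid, let go (x of scoop_middle in the frame of box_lid between -0.05 and 0.05 m and y of scoop_middle in the frame of box_lid between -0.05 and 0.05 m and z of scoop_middle in the frame of box_lid between 0.02 and 0.03 m and angle between scoop's own z axis and vertical below 0.12 rad and linear speed of scoop below 0.03 m/s and contact force between the fingers and scoop below 0.05 N), for 0.2 s.
2. the tray is turned level while its underside is still down inside the box (angle between inner_tray's own z axis and vertical below 0.09 rad and z of inner_tray in the frame of sweets_box below 0.085 m and horizontal distance between inner_tray and sweets_box below 0.02 m), for 0.1 s.
3. the tray is lifted clear of the box (z of inner_tray in the frame of sweets_box above 0.113 m and contact force between inner_tray and sweets_box below 0.05 N), for 0.05 s.
At the end, for the whole second after the job is handed in: The inner tray stands level and at rest in the serving tray, centre within 20 mm of its centre, long sides within 0.2 rad; the scoop lies flat on the lid, its middle within 50 mm of the lid's centre along each lid axis; the sweets box stands on the shelf; all released (all of step 1 and horizontal distance between inner_tray and serving_tray below 0.02 m and angle between the x axis of inner_tray and the x axis of serving_tray, either way round below 0.2 rad and z of inner_tray in the frame of serving_tray between 0.002 and 0.01 m and angle between each of inner_tray, sweets_box's own z axis and vertical below 0.04 rad and linear speed of inner_tray below 0.02 m/s and height (world z) of sweets_box below 0.006 m); the robot touches nothing.
It fails at once if a bystander (bowl, trivet, caddy, whisk, incense case) is moved by more than 20 mm or tipped by more than 0.35 rad (distance of any of tea_bowl, trivet, tea_caddy, whisk, incense_case from where it was at the start of the episode above 0.02 m or angle between any of tea_bowl, trivet, tea_caddy, whisk, incense_case's own z axis and vertical above 0.35 rad).
It fails at once if the sweets box, its lid or the serving tray is moved by more than 40 mm (distance of any of sweets_box, box_lid, serving_tray from where it was at the start of the episode above 0.04 m).
It fails at once if the tray is forced: the sweets box is pulled up by over 15 mm or tipped by over 0.15 rad (height (world z) of sweets_box above 0.015 m or angle between sweets_box's own z axis and vertical above 0.15 rad).
It fails at once if the inner tray lands on the serving tray at over 0.45 m/s, as when dropped from over 10 mm (horizontal distance between inner_tray and serving_tray below 0.12 m and z of inner_tray in the frame of serving_tray below 0.02 m and linear speed of inner_tray above 0.45 m/s).
It fails at once if the inner tray is tipped by more than 0.6 rad, spilling sweets (angle between inner_tray's own z axis and vertical above 0.6 rad).
It also fails if it takes over 58 s, if anything falls off the work surface, if the arm or the gripper's body presses on something with over 40 N, if the wrist force passes 120 N, or if a joint passes its speed limit or range.

## Robot

A 6-joint arm with a two-finger parallel gripper is mounted at the origin on the work surface. World frame = base frame: x ahead of the robot, y to its left, z up, the work surface at z = 0. Lengths are in m, angles in rad, forces in N, time in s.
With the tool pointing down it reaches from about 0.3 to 0.775 m from the base axis. Payload 14.6 kg.
Tool frame: the origin (TCP) lies at the very end of the fingers, on their centre line; the grasp point (between the pads) lies 19 mm behind it; z points along the fingers, y is the line along which they close (so a half turn about z gives the same grasp; the last joint's range is limited). The gripper opens to 94 mm and grips with 3 to 60 N. Pads are 16 mm wide; open, the fingers measure 119 mm over their backs; the gripper's body (75 mm by 177 mm) begins 78 mm behind the grasp point.
Start: joints at [1.145, 0.3, 1.521, -0, 1.321, -0.067], TCP at [0.193, 0.515, 0.205] pointing down, gripper open.
Joint ranges: [-3.03, 3.03], [-0.79, 2.21], [0.23, 2.52], [-1.04, 4.18], [0, 3.07], [-2.55, 2.55]. Speed limits (rad/s): [2.22, 2.22, 2.57, 3.14, 3.14, 3.14].

## Interface

Orientations are given as [roll, pitch, yaw] about the fixed x, y, z axes, in that order (R = Rz(yaw) Ry(pitch) Rx(roll)).
In Python, from station import ctrl, cams gives the robot as it stands. The module is installed in compiled form; this text tells all that it offers.
- The arm moves only by the tool arm_command, never from a script. Its argument "plan" is a list that holds one entry, the list of rows, each a list of 7 numbers: the shift along the tool's x, y, z in normalised numbers (1 is 75 cm), then the turn, a rotation vector about the tool's x, y, z in shares of pi rad (1.0 is pi rad), then the closure, from -1 (fully open) to 1 (shut). A call has 1 to 12 rows; each row is the pose to reach, as a shift and turn from the pose commanded when the call began, along the tool's axes at that moment; what a row does not reach only later rows make up. A row lasts 1/10 s, in which the tool goes at most 50 mm and 8.59 degrees, less where a joint would pass 70% of its speed; a pose out of reach is approached as far as the arm can. No shift or turn number may pass 1 either way. A call with a gripper value outside its range is refused whole. The fingers move at their own pace and stop on an object; "squeeze" is the grip in N (left out, the last holds). Time passes only in rows, so rows that repeat a pose let the fingers close. It gives the time, the measured TCP pose, the force, the opening and the grip force at its end, in the units of the state.
- ctrl.get_obs(): the state, without advancing time (a new reading comes with each control period).
- cams.camera(name): name is "scene" or "top"; returns (picture, depth): 400x640x3 uint8, blue, green, red; 400x640 float32, m along the optical axis (not along the pixel's ray), 0 where there is no reading.
- cams.camera_info(name): a dict with "fx", "fy", "cx", "cy" (pixels), "world_to_cam" (4x4, takes a point from world to camera coordinates). Camera axes: x right, y down, z forward; pixel columns grow to the right and rows downward; lengths in m; the calibration is good to about 2 mm. A picture is of the moment at which its call begins. camera_info takes no time and is no camera call.
- ctrl.hand_in(): hands the job in; it is judged then, once.
The state is a dict: "time_s": time; "qpos": joint angles; "joint_vel": joint speeds; "tau": joint torques, N m; "ee_pos": TCP position; "eef_rot": TCP orientation; "force": force on the tool from outside, world axes, zero at the start; "moment": the same for the moment, N m; "grip_width": finger opening in m; "grip_force": force on a finger pad.
Only numpy, scipy, OpenCV 4.12 (cv2) and the standard library are available. Lean on these libraries where they do the work, as an engineer would, in place of code of your own. Each camera call takes 0.05 s, during which the arm holds its last target. There are 200 camera calls.

## Working session

There is one attempt and no reset: what is moved stays moved. The work goes in short steps, Python scripts to look and compute and a tool call to move; the robot and the scene stay as the last step left them, time stands still between calls to the robot, and variables do not carry over. Pictures are saved under pics/ and viewed, at most 10 in all, crops included, and the job is handed in when it is done.

Besides the shell and the picture viewer there is one more tool, called after "Emit:" as name(argument=value, ...), one argument or row to a line, values as JSON. arm_command: Moves the arm, as the interface text tells. Its arguments: {"type":"object","properties":{"plan":{"type":"array"},"squeeze":{"type":"number"}},"required":["plan"]}

```bash
mkdir -p pics; cat > h.py <<'E'
import numpy as np, cv2
from station import ctrl, cams
def cloud(name):
    im,d=cams.camera(name); i=cams.camera_info(name)
    v,u=np.mgrid[0:400,0:640]
    P=np.stack([(u-i['cx'])/i['fx']*d,(v-i['cy'])/i['fy']*d,d,np.ones_like(d)],-1)@np.linalg.inv(np.array(i['world_to_cam'])).T
    P=P[...,:3]; P[d==0]=np.nan
    return im,P
E
python3 - <<'E'
from h import *
for n in('top','scene'):
    im,P=cloud(n); cv2.imwrite(f'pics/{n}0.png',im); np.savez(f'{n}0.npz',im=im,P=P)
print(ctrl.get_obs())
E
```

```text
{'time_s': 0.1, 'qpos': array([ 1.14537952e+00,  3.00410478e-01,  1.52151277e+00, -1.73584037e-05,
        1.32067768e+00, -6.66087067e-02]), 'joint_vel': array([ 0.00047016, -0.00132294, -0.00267294,  0.00105262,  0.00207526,
        0.00053772]), 'tau': array([-3.48284966e-04, -5.32633996e+01, -3.53287590e+01,  7.09152175e-02,
        2.34298676e-02, -8.88097770e-05]), 'ee_pos': array([0.19305447, 0.51476161, 0.20494847]), 'eef_rot': array([-3.14058550e+00, -5.03335298e-05,  2.78278884e+00]), 'force': array([-0.04698569,  0.09165537, -0.27175777]), 'moment': array([-0.00928987, -0.03335803,  0.00913062]), 'grip_force': 0.0, 'grip_width': 0.09350744671212356}
```

View pics/top0.png

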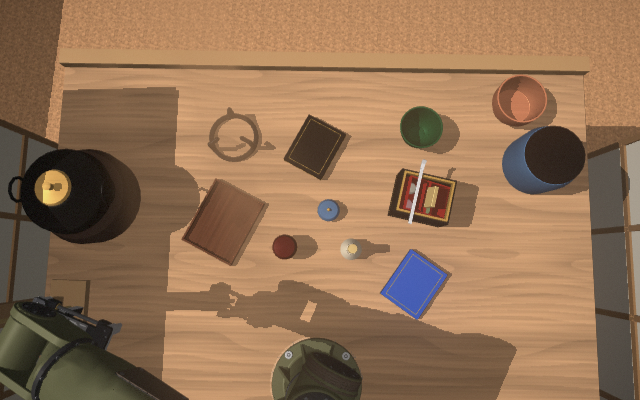

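View pics/scene0.png

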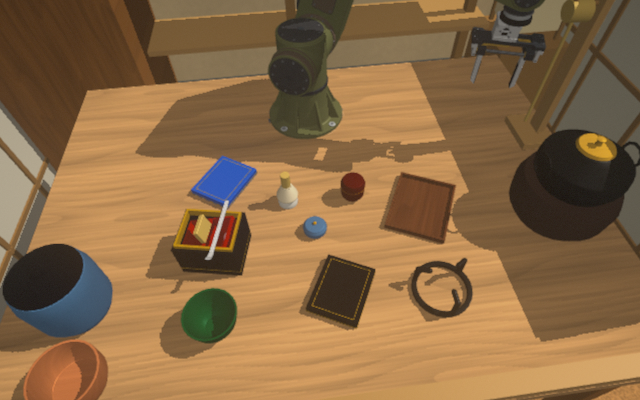

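The top view shows two slabs of the lid's shape. The black one at (317,147) is the box_lid. The blue one at (416,284) is the decoy. The box is at (424,196) with the scoop running from (423,162) to (411,221). The pale board is at about (433,197) and the serving tray at (225,222). I'll measure these and confirm the lid in an enlarged crop.

```bash
cat > seg.py <<'E'
from h import *
def rect(n,m,P):
    q=P[m][:,:2].astype(np.float32)
    (c,s,a)=cv2.minAreaRect(q); 
    if s[0]<s[1]: s=s[::-1]; a+=90
    print(n,len(q),'c',np.round(c,4),'size',np.round(s,4),'long-axis deg',round(a,1),'z',np.round(np.percentile(P[m][:,2],[5,50,95]),4))
def big(m):
    n,l,st,_=cv2.connectedComponentsWithStats(m.astype(np.uint8)); return l==1+np.argmax(st[1:,4])
E
python3 - <<'E'
from seg import *
for n in('top','scene'):
    f=np.load(n+'0.npz'); im,P=f['im'],f['P']; x,y,z=P[...,0],P[...,1],P[...,2]
    def near(cx,cy,r,lo,hi): 
        with np.errstate(invalid='ignore'): return (np.hypot(x-cx,y-cy)<r)&(z>lo)&(z<hi)
    if n=='top':
        C={k:P[v,u] for k,(u,v) in dict(lid=(317,147),box=(424,196),serv=(225,222),bowl=(421,128),triv=(235,136),caddy=(285,246),whisk=(350,249),inc=(328,210),blue=(416,284)).items()}
        for k in C: print(k,C[k].round(3))
    print(n)
    rect('lid',big(near(*C['lid'][:2],.11,.015,.03)),P)
    rect('serv',big(near(*C['serv'][:2],.14,.003,.03)),P)
    rect('servrim',near(*C['serv'][:2],.14,.0125,.02),P)
    B=near(*C['box'][:2],.11,.105,.1165)
    rect('box',big(B),P)
    rect('boxall',near(*C['box'][:2],.11,.02,.1165),P)
    hsv=cv2.cvtColor(im,cv2.COLOR_BGR2HSV)
    gold=near(*C['box'][:2],.1,.1,.1165)&(hsv[...,0]>15)&(hsv[...,0]<32)&(hsv[...,1]>110)
    rect('gold',gold,P)
    sil=near(*C['box'][:2],.13,.105,.14)&(hsv[...,1]<60)&(hsv[...,2]>140)
    rect('scoop',sil,P)
    pale=near(*C['box'][:2],.1,.1,.13)&(hsv[...,1]>=60)&(hsv[...,1]<150)&(hsv[...,2]>150)
    rect('pale',pale,P)
im=np.load('top0.npz')['im']
a=cv2.resize(im[150:235,380:465],None,fx=5,fy=5,interpolation=2); b=cv2.resize(im[105:190,275:360],None,fx=4,fy=4,interpolation=2)
b=cv2.copyMakeBorder(b,0,a.shape[0]-b.shape[0],0,0,0)
cv2.imwrite('pics/crop1.png',np.hstack([a,b]))
E
```

```text
lid [0.664 0.011 0.022]
box [ 0.518 -0.284  0.078]
serv [0.442 0.271 0.008]
bowl [ 0.728 -0.292  0.013]
triv [ 0.698  0.255 -0.001]
caddy [0.375 0.091 0.073]
whisk [ 0.37  -0.082  0.115]
inc [ 0.479 -0.024  0.042]
blue [ 0.278 -0.272  0.024]
top
lid 2205 c [0.6669 0.0188] size [0.153  0.1253] long-axis deg 152.4 z [0.0189 0.0232 0.0274]
serv 3959 c [0.4401 0.2768] size [0.2218 0.2127] long-axis deg 150.7 z [0.0037 0.0077 0.0177]
servrim 544 c [0.4444 0.277 ] size [0.2002 0.1614] long-axis deg 153.4 z [0.0128 0.0163 0.0193]
box 298 c [ 0.5099 -0.3037] size [0.1195 0.097 ] long-axis deg 167.6 z [0.1057 0.1117 0.1155]
boxall 2563 c [ 0.515  -0.2798] size [0.1586 0.1501] long-axis deg 167.6 z [0.0327 0.0897 0.1143]
gold 549 c [ 0.5161 -0.2815] size [0.1417 0.1136] long-axis deg 77.4 z [0.1016 0.1113 0.1155]
scoop 241 c [ 0.5255 -0.2547] size [0.1741 0.0117] long-axis deg 166.6 z [0.1155 0.119  0.1239]
pale 267 c [ 0.529  -0.2829] size [0.1379 0.1373] long-axis deg 167.5 z [0.1039 0.1145 0.1293]
scene
lid 3122 c [0.667  0.0201] size [0.1534 0.124 ] long-axis deg 152.6 z [0.019  0.0219 0.0245]
serv 3333 c [0.4381 0.2816] size [0.2185 0.162 ] long-axis deg 153.9 z [0.0036 0.0062 0.016 ]
servrim 484 c [0.4441 0.2783] size [0.2035 0.1601] long-axis deg 153.2 z [0.0129 0.0153 0.018 ]
box 641 c [ 0.5148 -0.2788] size [0.1386 0.1246] long-axis deg 78.1 z [0.1059 0.111  0.1145]
boxall 3747 c [ 0.5104 -0.2773] size [0.1521 0.1512] long-axis deg 168.2 z [0.0293 0.0873 0.1127]
gold 877 c [ 0.5171 -0.2821] size [0.1442 0.1176] long-axis deg 77.9 z [0.1012 0.1101 0.1141]
scoop 235 c [ 0.525 -0.255] size [0.1717 0.014 ] long-axis deg 167.5 z [0.1156 0.118  0.1218]
pale 115 c [ 0.5156 -0.2761] size [0.1078 0.0565] long-axis deg 167.8 z [0.1021 0.1255 0.1296]
```

View pics/crop1.png

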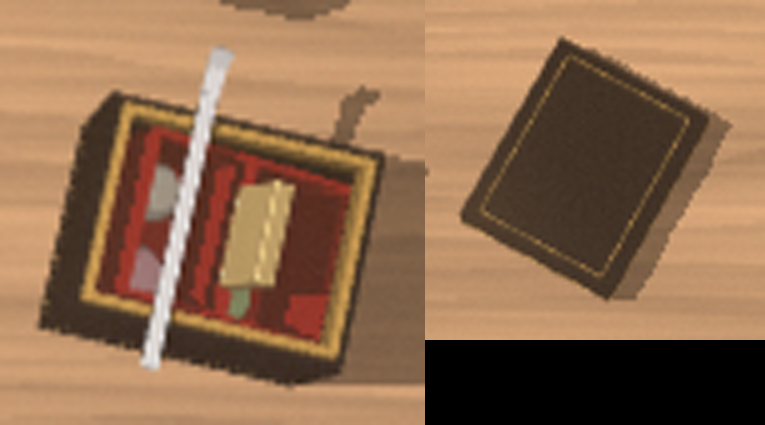

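The crop confirms the black lid with its gold line as the box_lid. In the box, the pale board leans to the right (low) end, and the scoop lies over the left half. Next I'll refine the box frame, the board and the scoop.

```bash
python3 - <<'E'
from seg import *
for n in('top','scene'):
    f=np.load(n+'0.npz'); im,P=f['im'],f['P'].reshape(-1,3); hsv=cv2.cvtColor(im,cv2.COLOR_BGR2HSV).reshape(-1,3)
    ok=np.isfinite(P[:,0])&(np.hypot(P[:,0]-.516,P[:,1]+.281)<.12)&(P[:,2]>.03); P=P[ok];hsv=hsv[ok]
    sil=(hsv[:,1]<60)&(hsv[:,2]>140)&(P[:,2]>.105)
    gold=(P[:,2]>.1)&(P[:,2]<.117)&(hsv[:,0]>15)&(hsv[:,0]<32)&(hsv[:,1]>110)
    s=P[sil]; d=np.linalg.svd(s[:,:2]-s[:,:2].mean(0),full_matrices=False)[2][0]; d*=np.sign(d[0])
    print(n,'scoop dir deg',np.degrees(np.arctan2(d[1],d[0])))
    yaw=np.radians(-102.3); R=np.array([[np.cos(yaw),-np.sin(yaw)],[np.sin(yaw),np.cos(yaw)]])
    L=(P[:,:2]-[.516,-.281])@R
    top=(P[:,2]>.106)&(P[:,2]<.117)&~sil&(np.abs(L).max(1)<.09)
    for nm,m in(('top',top),('gold',gold)): print(nm,'x',np.round(np.percentile(L[m,0],[1,3,97,99])*1e3,1),'y',np.round(np.percentile(L[m,1],[1,3,97,99])*1e3,1))
    print('scoop xy',np.round(np.median(L[sil],0)*1e3,1),'y rng',np.round(np.percentile(L[sil,1],[0,100])*1e3,1),[ (int(a),round(float(np.median(s[np.abs(L[sil,1]*1e3-a)<8,2])),4)) for a in (-78,-60,-30,0,30,60,78)])
    b=(np.abs(L[:,0]-.016)<.04)&(np.abs(L[:,1])<.035)&(hsv[:,0]>14)&(hsv[:,0]<36)&(hsv[:,1]>50)&(hsv[:,2]>110)&(P[:,2]>.085)
    print('board n',b.sum(),'y',np.round(np.percentile(L[b,1],[3,50,97])*1e3,1))
    for z in(.09,.1,.11,.12,.126,.130):
        m=b&(abs(P[:,2]-z)<.004)
        if m.sum()>3: print(z,m.sum(),np.round(np.percentile(L[m,0],[5,50,95])*1e3,1))
E
```

```text
top scoop dir deg -12.76625984008158
top x [-72.1 -69.2  67.1  67.8] y [-58.5 -55.6  53.6  56.2]
gold x [-69.4 -69.1  67.6  71. ] y [-55.8 -55.4  53.6  55.5]
scoop xy [-27.3   5.4] y rng [-83.4  90.7] [(-78, 0.1183), (-60, 0.1179), (-30, 0.1182), (0, 0.1189), (30, 0.1205), (60, 0.1183), (78, 0.1202)]
board n 228 y [-27.5  -1.4  24.4]
0.09 5 [3.8 4.5 5.8]
0.1 33 [ 3.8  5.9 10.2]
0.11 31 [ 6.6  8.4 10.5]
0.12 30 [ 9.5 11.3 13.2]
0.126 81 [11.4 18.  24.1]
0.13 91 [12.5 18.  23.9]
scene scoop dir deg -12.833587114500043
top x [-70.8 -70.3  65.   66.3] y [-55.6 -54.5  54.2  55.1]
gold x [-70.8 -70.4  65.8  71.6] y [-55.3 -54.1  54.5  57.8]
scoop xy [-28.7   7.7] y rng [-82.5  89.1] [(-78, 0.118), (-60, 0.1183), (-30, 0.117), (0, 0.1176), (30, 0.1182), (60, 0.118), (78, 0.1201)]
board n 325 y [-26.2   3.8  27.7]
0.09 16 [1.5 3.3 8.9]
0.1 54 [ 2.8  4.7 10.3]
0.11 53 [ 5.5  7.6 15.9]
0.12 51 [ 8.5 10.5 16.2]
0.126 117 [10.  15.2 22.6]
0.13 89 [11.3 15.7 21.9]
```

```bash
cat > go.py <<'E'
# go.py x y z roll pitch yaw(deg): shift (mm) and turn from the present tool pose
import sys; from h import *
from scipy.spatial.transform import Rotation as Ro
o=ctrl.get_obs(); R=Ro.from_euler('xyz',o['eef_rot'])
for a in sys.argv[1:]:
    t=np.array([float(v) for v in a.split(',')])
    T=Ro.from_euler('xyz',t[3:],degrees=True)
    print((R.inv().apply(t[:3]-o['ee_pos'])*1e3).round(1),(R.inv()*T).as_rotvec().round(4))
E
python3 go.py .520,-.2533,.18,180,0,167.2
```

```text
[-575.8 -604.3   25.5] [-1.000e-03 -1.000e-04 -1.354e-01]
```

The rows are not in the units I measure in: shifts go in shares of 75 cm and turns go in shares of pi rad. I convert before sending: -603 mm is -0.804, -576 mm is -0.768, -0.135 rad is -0.043.

Emit:
arm_command(
  plan=[
    [[-0.768,-0.804,0.0333,0,0,-0.043,0.36],[-0.768,-0.804,0.0333,0,0,-0.043,0.36],[-0.768,-0.804,0.0333,0,0,-0.043,0.36],[-0.768,-0.804,0.0333,0,0,-0.043,0.36],[-0.768,-0.804,0.0333,0,0,-0.043,0.36],[-0.768,-0.804,0.0333,0,0,-0.043,0.36],[-0.768,-0.804,0.0333,0,0,-0.043,0.36],[-0.768,-0.804,0.0333,0,0,-0.043,0.36],[-0.768,-0.804,0.0333,0,0,-0.043,0.36],[-0.768,-0.804,0.0333,0,0,-0.043,0.36],[-0.768,-0.804,0.0333,0,0,-0.043,0.36],[-0.768,-0.804,0.0333,0,0,-0.043,0.36]],
  ],
  squeeze=10,
)

```text
time_s: 1.3
ee_pos: [0.429, -0.0387, 0.1874]
eef_rot: [3.142, 0.0, 2.918]
force: [0.9, 1.8, -0.2]
grip_width: 0.0302
grip_force: 0.0
```

```bash
python3 go.py .520,-.2533,.15,180,0,167.2
```

```text
[-136.4 -189.    37.4] [ 0.0001  0.0001 -0.0006]
```

To row units: -189 mm is -0.252, -136 mm is -0.1813.

Emit:
arm_command(
  plan=[
    [[-0.1813,-0.252,0.04,0,0,0,0.36],[-0.1813,-0.252,0.04,0,0,0,0.36],[-0.1813,-0.252,0.04,0,0,0,0.36],[-0.1813,-0.252,0.04,0,0,0,0.36],[-0.1813,-0.252,0.04,0,0,0,0.36],[-0.1813,-0.252,0.04,0,0,0,0.36],[-0.1813,-0.252,0.04,0,0,0,0.36],[-0.1813,-0.252,0.04,0,0,0,0.36]],
  ],
)

```text
time_s: 2.1
ee_pos: [0.5192, -0.2502, 0.1576]
eef_rot: [3.141, -0.0, 2.918]
force: [-0.5, -0.4, -0.3]
grip_width: 0.0303
grip_force: 0.0
```

```bash
python3 go.py .520,-.2533,.1135,180,0,167.2
```

```text
[-1.5 -2.9 44.1] [ 0.0001 -0.0002  0.0002]
```

To row units: 36 mm is 0.048, 22 mm is 0.0293.

Emit:
arm_command(
  plan=[
    [[-0.0013,-0.0027,0.0293,0,0,0,0.36],[-0.0013,-0.0027,0.048,0,0,0,0.36],[-0.0013,-0.0027,0.048,0,0,0,0.36]],
  ],
)

```text
time_s: 2.4
ee_pos: [0.5191, -0.252, 0.1198]
eef_rot: [3.141, -0.003, 2.919]
force: [0.0, -0.2, -0.1]
grip_width: 0.0301
grip_force: 0.0
```

```bash
python3 go.py .520,-.2533,.1135,180,0,167.2
```

```text
[-1.2 -1.1  6.3] [ 0.0009 -0.0031  0.0005]
```

To row units: 6 mm is 0.008, -1 mm is -0.0013.

Emit:
arm_command(
  plan=[
    [[-0.0013,-0.0013,0.008,0,0,0,0.36],[-0.0013,-0.0013,0.008,0,0,0,0.36],[-0.0013,-0.0013,0.008,0,0,0,0.9],[-0.0013,-0.0013,0.008,0,0,0,0.9],[-0.0013,-0.0013,0.008,0,0,0,0.9],[-0.0013,-0.0013,0.008,0,0,0,0.9],[-0.0013,-0.0013,0.008,0,0,0,0.9]],
  ],
  squeeze=8,
)

```text
time_s: 3.1
ee_pos: [0.5208, -0.2544, 0.1158]
eef_rot: [-3.141, 0.0, 2.918]
force: [0.1, 0.6, 3.1]
grip_width: 0.0087
grip_force: 8.0
```

```bash
python3 go.py .667,.0195,.08,180,0,167.2; python3 -c "
from h import *
im,P=cloud('scene');cv2.imwrite('pics/s1.png',cv2.resize(im[130:330,130:400],None,fx=2.5,fy=2.5))"
```

```text
[-81.8 299.6  35.8] [-0.0001  0.0004 -0.0004]
```

Emit:
arm_command(
  plan=[
    [[0,0,-0.0333,0,0,0,0.9],[0,0,-0.0667,0,0,0,0.9],[-0.016,0.06,-0.0667,0,0,0,0.9],[-0.032,0.12,-0.0667,0,0,0,0.9],[-0.048,0.18,-0.0667,0,0,0,0.9],[-0.064,0.24,-0.0667,0,0,0,0.9],[-0.08,0.3,-0.0667,0,0,0,0.9],[-0.096,0.3573,-0.0667,0,0,0,0.9],[-0.1093,0.3973,-0.0533,0,0,0,0.9],[-0.1093,0.3973,-0.0267,0,0,0,0.9],[-0.1093,0.3973,0,0,0,0,0.9],[-0.1093,0.3973,0.0267,0,0,0,0.9]],
  ],
)

```text
time_s: 4.35
ee_pos: [0.6666, 0.0183, 0.0943]
eef_rot: [-3.141, -0.0, 2.918]
force: [-0.4, -0.8, -0.2]
grip_width: 0.0085
grip_force: 8.0
```

```bash
python3 -c "
from h import *
im,P=cloud('scene');im2,P2=cloud('top')
h=cv2.cvtColor(im,cv2.COLOR_BGR2HSV);m=(h[...,1]<60)&(h[...,2]>140)&(np.hypot(P[...,0]-.667,P[...,1]-.02)<.12)&(P[...,2]>.03)&(P[...,2]<.13)
q=P[m];print(len(q));
for x in np.arange(.57,.77,.02):
  k=abs(q[:,0]-x)<.01
  if k.sum()>2: print(round(x,2),k.sum(),np.median(q[k],0).round(4))
a=cv2.resize(im[200:340,250:430],None,fx=3,fy=3);b=cv2.resize(im2[90:230,250:340],None,fx=3,fy=3);cv2.imwrite('pics/s1.png',np.hstack([a,b]))"; python3 go.py .667,.0195,.0235,180,0,167.2
```

```text
195
0.61 8 [0.6175 0.0291 0.0973]
0.63 12 [0.635  0.027  0.0967]
0.65 29 [0.6503 0.0227 0.0962]
0.67 15 [0.6725 0.017  0.0966]
0.69 34 [0.6897 0.0143 0.0962]
0.71 37 [0.7103 0.0095 0.0966]
0.73 36 [0.7307 0.0052 0.0958]
0.75 24 [0.746  0.001  0.1002]
[-1.6  1.8 68.8] [-0.001  -0.005  -0.0003]
```

View pics/s1.png

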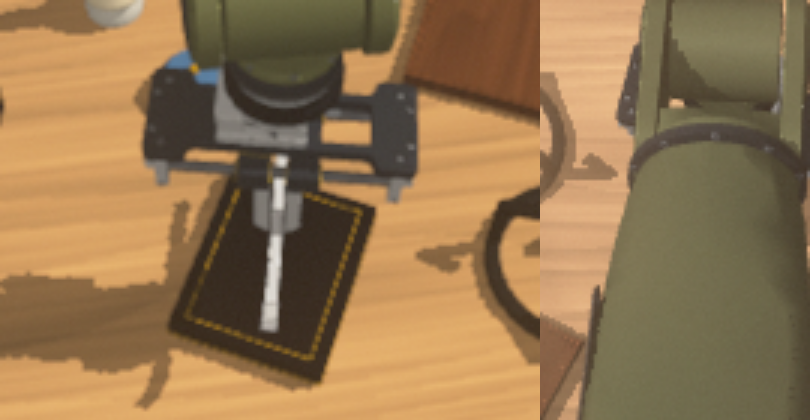

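The scoop hangs level in the grip over the black lid. In the left crop it spans (280,160) to (268,330). I'll lower it now.

To row units: 62 mm is 0.0827, 57 mm is 0.076.

Emit:
arm_command(
  plan=[
    [[0,0.0013,0.0333,0,0,0,0.9],[0,0.0013,0.06,0,0,0,0.9],[0,0.0013,0.076,0,0,0,0.9],[0,0.0013,0.0827,0,0,0,0.9],[0,0.0013,0.0827,0,0,0,0.9],[0,0.0013,0.0827,0,0,0,0.9]],
  ],
)

```text
time_s: 5.05
ee_pos: [0.6675, 0.0189, 0.0347]
eef_rot: [3.141, 0.001, 2.918]
force: [0.2, 0.6, -0.7]
grip_width: 0.0086
grip_force: 8.0
```

Emit:
arm_command(
  plan=[
    [[0,0,0.0067,0,0,0,0.9],[0,0,0.0107,0,0,0,0.9],[0,0,0.0107,0,0,0,0.9],[0,0,0.0107,0,0,0,0.9]],
  ],
)

```text
time_s: 5.45
ee_pos: [0.6669, 0.019, 0.0255]
eef_rot: [-3.142, -0.0, 2.918]
force: [0.0, -0.2, -0.1]
grip_width: 0.0087
grip_force: 8.0
```

To row units: 1.5 mm is 0.002, 1 mm is 0.0013.

Emit:
arm_command(
  plan=[
    [[0,0,0.0013,0,0,0,0.9],[0,0,0.002,0,0,0,0.9],[0,0,0.002,0,0,0,0.9]],
  ],
)

```text
time_s: 5.75
ee_pos: [0.6672, 0.0189, 0.025]
eef_rot: [3.142, 0.001, 2.918]
force: [-3.2, 0.1, 8.9]
grip_width: 0.0086
grip_force: 8.0
```

To row units: -170 mm is -0.2267, -150 mm is -0.2.

Emit:
arm_command(
  plan=[
    [[0,0,0.0007,0,0,0,0.9],[0,0,0.0007,0,0,0,0.5],[0,0,0.0007,0,0,0,0.2],[0,0,0.0007,0,0,0,0.2],[0,0,-0.0267,0,0,0,0.2],[0,0,-0.08,0,0,0,0.2],[0,0,-0.1467,0,0,0,0.2],[0,0,-0.2,0,0,0,0.2],[0.0133,-0.0667,-0.2267,0,0,0,0.2],[0.0267,-0.1333,-0.2267,0,0,0,0.2]],
  ],
)

```text
time_s: 6.75
ee_pos: [0.628, -0.0692, 0.1968]
eef_rot: [3.141, 0.005, 2.92]
force: [0.4, -1.3, 0.6]
grip_width: 0.0374
grip_force: 0.0
```

```bash
python3 -c "
from h import *
for n in('scene','top'):
  im,P=cloud(n)
  h=cv2.cvtColor(im,cv2.COLOR_BGR2HSV);m=(h[...,1]<60)&(h[...,2]>130)&(np.hypot(P[...,0]-.667,P[...,1]-.02)<.13)&(P[...,2]>.01)&(P[...,2]<.06)
  q=P[m];print(n,len(q), cv2.minAreaRect(q[:,:2].astype(np.float32)),np.percentile(q[:,2],[5,50,95]))
"; python3 - <<'E'
# target for the board grip: tilted tool frame, TCP on the board's axis 76 mm above underside
import numpy as np
from scipy.spatial.transform import Rotation as Ro
a=np.radians(-102.3); bx=np.array([np.cos(a),np.sin(a),0]); th=.28
up=np.sin(th)*bx+np.cos(th)*np.array([0,0,1]); by=np.cross([0,0,1],bx)
z=-up; x=np.array([by[0],by[1],0])*-1 # yaw ~167.7
y=np.cross(z,x); R=Ro.from_matrix(np.c_[x,y,z])
c=np.array([.516,-.281,0])
# board axis at z=.114: box x=15 (0.9 mm toward measured), y=-1
G=c+.0150*bx-.0005*by; G[2]=.1145
T=G-.019*up
print('yaw',R.as_euler('xyz',degrees=True),'grip',G,'TCP',T,'pre',T+.06*up)
E
```

```text
scene 291 ((0.6703411340713501, 0.018790997564792633), (0.011148098856210709, 0.1734318882226944), 76.74395751953125) [0.02107513 0.02774282 0.03149656]
top 109 ((0.6369805335998535, 0.025887534022331238), (0.00900557916611433, 0.10311567038297653), 77.30878448486328) [0.02549289 0.02910801 0.03283923]
yaw [1.63957182e+02 1.27222187e-14 1.67700000e+02] grip [ 0.51231602 -0.29554917  0.1145    ] TCP [ 0.51343459 -0.29041894  0.09623995] pre [ 0.50990226 -0.30661966  0.15390327]
```

```bash
python3 go.py .5075,-.317,.192,163.96,0,167.7
```

```text
[  60.5 -264.     2.9] [-0.2807  0.0031 -0.013 ]
```

To row units: -264 mm is -0.352, -235 mm is -0.3133, -0.28 rad is -0.0891.

Emit:
arm_command(
  plan=[
    [[0.0147,-0.064,0,-0.0159,0,-0.0032,0.2],[0.0293,-0.1267,0,-0.0318,0,-0.0032,0.2],[0.044,-0.1893,0,-0.0477,0,-0.0032,0.2],[0.0587,-0.2533,0,-0.0637,0,-0.0032,0.2],[0.0733,-0.3133,0,-0.0796,0,-0.0032,0.2],[0.08,-0.352,0.004,-0.0891,0,-0.0038,0.2],[0.08,-0.352,0.004,-0.0891,0,-0.0038,0.2],[0.08,-0.352,0.004,-0.0891,0,-0.0038,0.2]],
  ],
)

```text
time_s: 7.65
ee_pos: [0.5103, -0.3134, 0.1903]
eef_rot: [2.861, 0.001, 2.928]
force: [-0.2, 0.3, 0.3]
grip_width: 0.0377
grip_force: 0.0
```

```bash
python3 go.py .5134,-.2904,.0962,163.96,0,167.7; python3 -c "
from h import *
im,P=cloud('scene');im2,P2=cloud('top')
b=cv2.resize(im2[130:250,350:480],None,fx=3,fy=3);a=cv2.resize(im[150:270,140:270],None,fx=3,fy=3);cv2.imwrite('pics/s2.png',np.hstack([a,b]))"
```

```text
[ 1.9 -3.8 96.8] [0.0004 0.0005 0.0017]
```

View pics/s2.png

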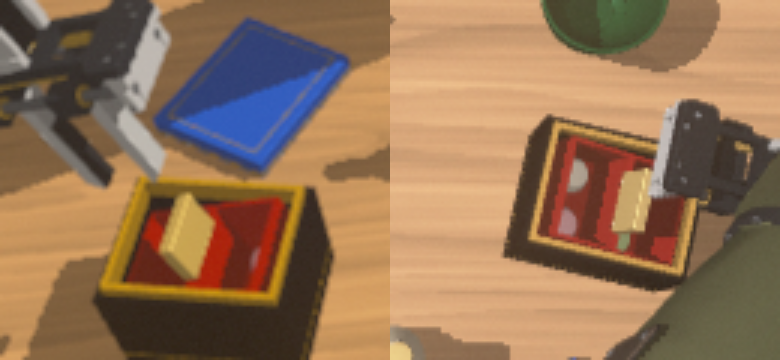

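The scoop is gone from the mouth. The open fingers sit above the low end, tilted like the board at (185,235) in the left half. I'll descend along the board's axis.

To row units: 82 mm is 0.1093, 70 mm is 0.0933, 0.002 rad is 0.0006.

Emit:
arm_command(
  plan=[
    [[0.0027,-0.0053,0.0333,0,0,0.0006,0.2],[0.0027,-0.0053,0.0667,0,0,0.0006,0.2],[0.0027,-0.0053,0.0933,0,0,0.0006,0.2],[0.0027,-0.0053,0.1093,0,0,0.0006,0.2],[0.0027,-0.0053,0.1093,0,0,0.0006,0.2],[0.0027,-0.0053,0.1093,0,0,0.0006,0.2]],
  ],
)

```text
time_s: 8.35
ee_pos: [0.5131, -0.2943, 0.1118]
eef_rot: [2.862, 0.002, 2.929]
force: [-0.9, -0.2, 0.5]
grip_width: 0.0376
grip_force: 0.0
```

```bash
python3 go.py .5134,-.2904,.0962,163.96,0,167.7
```

```text
[ 0.6 -0.6 16. ] [-0.0005  0.0015  0.0021]
```

To row units: 14 mm is 0.0187, 8 mm is 0.0107, 0.002 rad is 0.0006.

Emit:
arm_command(
  plan=[
    [[0.0007,-0.0007,0.0107,0,0,0.0006,0.2],[0.0007,-0.0007,0.0187,0,0,0.0006,0.2],[0.0007,-0.0007,0.0187,0,0,0.0006,0.2],[0.0007,-0.0007,0.0187,0,0,0.0006,0.6],[0.0007,-0.0007,0.0187,0,0,0.0006,0.9],[0.0007,-0.0007,0.0187,0,0,0.0006,0.9],[0.0007,-0.0007,0.0187,0,0,0.0006,0.9],[0.0007,-0.0007,0.0187,0,0,0.0006,0.9]],
  ],
  squeeze=6,
)

```text
time_s: 9.15
ee_pos: [0.5128, -0.2913, 0.0974]
eef_rot: [2.862, 0.001, 2.926]
force: [0.2, -2.1, -1.2]
grip_width: 0.0119
grip_force: 6.0
```

```bash
python3 - <<'E'
import numpy as np
p=np.array([60,77.5]); 
for t,s in((.25,0),(.22,0),(.19,0),(.165,0),(.15,.2),(.125,1.2),(.1,2.5),(.075,3.3),(.05,4.2),(.025,5.8),(0,7.4)):
    a=.28-t; R=np.array([[np.cos(a),-np.sin(a)],[np.sin(a),np.cos(a)]])
    d=p-R@p+s*np.array([-.961,-.276]); print(t,round(a,3),d.round(1))
E
```

```text
0.25 0.03 [ 2.4 -1.8]
0.22 0.06 [ 4.8 -3.5]
0.19 0.09 [ 7.2 -5.1]
0.165 0.115 [ 9.3 -6.4]
0.15 0.13 [10.4 -7.2]
0.125 0.155 [11.5 -8.7]
0.1 0.18 [ 12.4 -10.2]
0.075 0.205 [ 13.9 -11.5]
0.05 0.23 [ 15.2 -12.8]
0.025 0.255 [ 15.9 -14.2]
0 0.28 [ 16.6 -15.6]
```

To row units: 4.8 mm is 0.0064, -3.5 mm is -0.0047, 0.06 rad is 0.0191.

Emit:
arm_command(
  plan=[
    [[0,0,0,0,0,0,0.9],[0,0,0,0,0,0,0.9],[0,0.0032,-0.0024,0.0095,0,0,0.9],[0,0.0064,-0.0047,0.0191,0,0,0.9],[0,0.0064,-0.0047,0.0191,0,0,0.9]],
  ],
  squeeze=30,
)

```text
time_s: 9.65
ee_pos: [0.5137, -0.2867, 0.1022]
eef_rot: [2.924, 0.0, 2.927]
force: [-0.6, -1.8, -6.3]
grip_width: 0.0117
grip_force: 30.0
```

```bash
python3 - <<'E'
import numpy as np
p=np.array([60,77.5]); 
for t,s in((.19,0),(.165,0),(.15,.2),(.125,1.2),(.1,2.5),(.075,3.3),(.05,4.2),(.025,5.8),(0,7.4)):
    a=.22-t; R=np.array([[np.cos(a),-np.sin(a)],[np.sin(a),np.cos(a)]])
    d=p-R@p-s*np.array([np.cos(.22),np.sin(.22)]); print(t,round(a,3),d.round(1))
E
```

```text
0.19 0.03 [ 2.4 -1.8]
0.165 0.055 [ 4.4 -3.2]
0.15 0.07 [ 5.4 -4.1]
0.125 0.095 [ 6.5 -5.6]
0.1 0.12 [ 7.3 -7.2]
0.075 0.145 [ 8.6 -8.6]
0.05 0.17 [  9.9 -10. ]
0.025 0.195 [ 10.5 -11.4]
0 0.22 [ 11.1 -12.8]
```

To row units: 7.3 mm is 0.0097, -7.2 mm is -0.0096, 0.12 rad is 0.0382.

Emit:
arm_command(
  plan=[
    [[0,0.0016,-0.0012,0.0048,0,0,0.9],[0,0.0032,-0.0024,0.0095,0,0,0.9],[0,0.0045,-0.0033,0.0137,0,0,0.9],[0,0.0059,-0.0043,0.0175,0,0,0.9],[0,0.0072,-0.0055,0.0223,0,0,0.9],[0,0.008,-0.0064,0.0261,0,0,0.9],[0,0.0087,-0.0075,0.0302,0,0,0.9],[0,0.0092,-0.0085,0.0344,0,0,0.9],[0,0.0097,-0.0096,0.0382,0,0,0.9],[0,0.0097,-0.0096,0.0382,0,0,0.9]],
  ],
)

```text
time_s: 10.65
ee_pos: [0.5149, -0.2819, 0.1108]
eef_rot: [3.042, 0.001, 2.926]
force: [0.6, 0.0, -4.4]
grip_width: 0.0116
grip_force: 30.0
```

To row units: -6.1 mm is -0.0081, 3.2 mm is 0.0043, 0.1 rad is 0.0318.

Emit:
arm_command(
  plan=[
    [[0,0.0009,-0.0019,0.008,0,0,0.9],[0,0.0017,-0.0019,0.008,0,0,0.9],[0,0.0027,-0.004,0.0159,0,0,0.9],[0,0.0032,-0.006,0.0239,0,0,0.9],[0,0.004,-0.0081,0.0318,0,0,0.9],[0,0.0043,-0.0081,0.0318,0,0,0.9],[0,0.0043,-0.0081,0.0318,0,0,0.9]],
  ],
)

```text
time_s: 11.35
ee_pos: [0.5154, -0.2795, 0.1172]
eef_rot: [-3.141, 0.001, 2.926]
force: [-0.3, 0.7, -5.0]
grip_width: 0.0118
grip_force: 30.0
```

```bash
python3 - <<'E'
from h import *
o=ctrl.get_obs(); print(o['ee_pos'],o['eef_rot'],o['force'],o['moment'])
a=np.radians(-102.3);R=np.array([[np.cos(a),-np.sin(a)],[np.sin(a),np.cos(a)]])
print('tcp in box', (o['ee_pos'][:2]-[.5158,-.2794])@R*1e3)
im,P=cloud('scene');im2,P2=cloud('top')
b=cv2.resize(im2[145:245,375:475],None,fx=4,fy=4);a=cv2.resize(im[180:280,160:260],None,fx=4,fy=4);cv2.imwrite('pics/s3.png',np.hstack([a,b]))
E
```

```text
[ 0.51543561 -0.27947658  0.11718672] [-3.14131607e+00  9.17285935e-04  2.92618382e+00] [-0.27905624  0.71008778 -5.00933812] [ 0.05424391 -0.02294255  0.00210265]
tcp in box [ 0.15244789 -0.33971192]
```

View pics/s3.png

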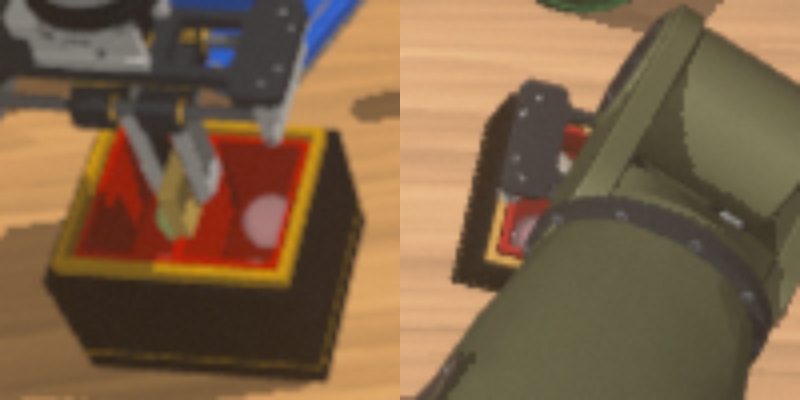

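The tray is level and centred in the gold mouth, with its rim at about (80,240) to (300,150) in the left half. I'll lift it gently.

To row units: -28 mm is -0.0373, -20 mm is -0.0267.

Emit:
arm_command(
  plan=[
    [[0,0,-0.008,0,0,0,0.9],[0,0,-0.016,0,0,0,0.9],[0,0,-0.0267,0,0,0,0.9],[0,0,-0.0373,0,0,0,0.9],[0,0,-0.0373,0,0,0,0.9]],
  ],
)

```text
time_s: 11.95
ee_pos: [0.5158, -0.2799, 0.1466]
eef_rot: [-3.141, 0.003, 2.926]
force: [-0.7, 0.1, -4.5]
grip_width: 0.0117
grip_force: 30.0
```

To row units: -100 mm is -0.1333, -90 mm is -0.12.

Emit:
arm_command(
  plan=[
    [[0,0,-0.02,0,0,0,0.9],[0,0,-0.04,0,0,0,0.9],[0,0,-0.06,0,0,0,0.9],[0,0,-0.08,0,0,0,0.9],[0,0,-0.1,0,0,0,0.9],[0,0,-0.12,0,0,0,0.9],[0,0,-0.1333,0,0,0,0.9],[0,0,-0.1333,0,0,0,0.9],[0,0,-0.1333,0,0,0,0.9]],
  ],
)

```text
time_s: 12.85
ee_pos: [0.5151, -0.2794, 0.2443]
eef_rot: [3.141, -0.0, 2.926]
force: [0.5, 0.3, -4.7]
grip_width: 0.0119
grip_force: 30.0
```

```bash
python3 - <<'E'
from seg import *
for n in('scene','top'):
    im,P=cloud(n); z=P[...,2]; hsv=cv2.cvtColor(im,cv2.COLOR_BGR2HSV)
    red=((hsv[...,0]<8)|(hsv[...,0]>172))&(hsv[...,1]>140)&(np.hypot(P[...,0]-.515,P[...,1]+.28)<.12)&(z>.1)
    print(red.sum()); 
    if red.sum()>50: rect('red',red,P); rect('rim',red&(z>np.percentile(z[red],97)-.012),P); print(np.nanmin(z[red]))
    B=(np.hypot(P[...,0]-.516,P[...,1]+.281)<.11)&(z>.1)&(z<.116)&~red; rect('box',B,P)
E
python3 go.py .4440,.2777,.248,180,0,243.3
```

```text
2639
red 2639 c [ 0.5163 -0.2777] size [0.1214 0.0952] long-axis deg 77.7 z [0.1711 0.2087 0.2367]
rim 706 c [ 0.5162 -0.2777] size [0.1214 0.0951] long-axis deg 77.7 z [0.2262 0.2338 0.238 ]
0.16560122474109096
box 762 c [ 0.5173 -0.2795] size [0.1503 0.1218] long-axis deg 77.8 z [0.1007 0.1062 0.1133]
280
red 280 c [ 0.5301 -0.2304] size [0.1011 0.0598] long-axis deg 150.6 z [0.1695 0.1925 0.2385]
rim 62 c [ 0.5239 -0.2428] size [0.0959 0.051 ] long-axis deg 123.3 z [0.23   0.2366 0.2402]
0.1640353174960698
box 276 c [ 0.5263 -0.2285] size [0.1214 0.0433] long-axis deg 167.5 z [0.101  0.1065 0.1148]
[188.6 528.9  -3.6] [ 9.0000e-04 -4.0000e-04 -1.3206e+00]
```

To row units: 500 mm is 0.6667, 465 mm is 0.62, -1.25 rad is -0.3979.

Emit:
arm_command(
  plan=[
    [[0.0107,0.0293,0,0,0,-0.0159,0.9],[0.0307,0.0867,0,0,0,-0.0509,0.9],[0.052,0.1467,0,0,0,-0.0859,0.9],[0.0733,0.2067,0,0,0,-0.1241,0.9],[0.0947,0.2667,0,0,0,-0.1592,0.9],[0.116,0.3267,0,0,0,-0.1942,0.9],[0.1373,0.3867,0,0,0,-0.2292,0.9],[0.1587,0.4467,0,0,0,-0.2674,0.9],[0.18,0.5067,0,0,0,-0.3024,0.9],[0.2013,0.5667,0,0,0,-0.3374,0.9],[0.2213,0.62,0,0,0,-0.3692,0.9],[0.2373,0.6667,0,0,0,-0.3979,0.9]],
  ],
)

```text
time_s: 14.15
ee_pos: [0.4475, 0.2491, 0.2443]
eef_rot: [-3.142, -0.0, -2.102]
force: [1.1, -0.5, -4.3]
grip_width: 0.0119
grip_force: 30.0
```

```bash
python3 go.py .4440,.2777,.150,180,0,243.3
```

```text
[-22.9  17.5  94.3] [-0.     -0.0004 -0.0656]
```

To row units: 94 mm is 0.1253, 85 mm is 0.1133, -0.065 rad is -0.0207.

Emit:
arm_command(
  plan=[
    [[-0.0147,0.0107,0,0,0,-0.0095,0.9],[-0.0293,0.0227,0.0133,0,0,-0.0207,0.9],[-0.0293,0.0227,0.0467,0,0,-0.0207,0.9],[-0.0293,0.0227,0.08,0,0,-0.0207,0.9],[-0.0293,0.0227,0.1133,0,0,-0.0207,0.9],[-0.0293,0.0227,0.1253,0,0,-0.0207,0.9],[-0.0293,0.0227,0.1253,0,0,-0.0207,0.9],[-0.0293,0.0227,0.1253,0,0,-0.0207,0.9]],
  ],
)

```text
time_s: 14.95
ee_pos: [0.4456, 0.2745, 0.1517]
eef_rot: [-3.14, 0.001, -2.043]
force: [-0.4, -1.1, -3.9]
grip_width: 0.0115
grip_force: 30.0
```

```bash
python3 go.py .4440,.2777,.084,180,0,243.3; python3 - <<'E'
from seg import *
for n in('scene','top'):
    im,P=cloud(n); z=P[...,2]; hsv=cv2.cvtColor(im,cv2.COLOR_BGR2HSV)
    red=((hsv[...,0]<8)|(hsv[...,0]>172))&(hsv[...,1]>140)&(np.hypot(P[...,0]-.444,P[...,1]-.278)<.12)&(z>.05)
    rect('red',red,P); print(np.nanmin(z[red]))
    m=(np.hypot(P[...,0]-.444,P[...,1]-.278)<.14)&(z>.0125)&(z<.02); rect('servrim',m,P)
E
```

```text
[-2.   3.  67.7] [-0.0012  0.001  -0.0061]
red 1396 c [0.4579 0.2692] size [0.1448 0.0916] long-axis deg 153.0 z [0.0828 0.1154 0.1441]
0.07408696461896525
servrim 413 c [0.4443 0.2782] size [0.2042 0.1599] long-axis deg 153.4 z [0.0129 0.0154 0.0184]
red 280 c [0.4477 0.2384] size [0.1419 0.0729] long-axis deg 16.7 z [0.0758 0.0807 0.147 ]
0.07343856839920804
servrim 221 c [0.4393 0.2512] size [0.1865 0.111 ] long-axis deg 153.7 z [0.0129 0.0165 0.0195]
```

Aligned at 153°. The underside is at about 0.074, so the TCP needs to come down to about 0.084.

To row units: 62 mm is 0.0827, 58 mm is 0.0773, -0.006 rad is -0.0019.

Emit:
arm_command(
  plan=[
    [[-0.0027,0.004,0.02,0,0,-0.0019,0.9],[-0.0027,0.004,0.0467,0,0,-0.0019,0.9],[-0.0027,0.004,0.0667,0,0,-0.0019,0.9],[-0.0027,0.004,0.0773,0,0,-0.0019,0.9],[-0.0027,0.004,0.0827,0,0,-0.0019,0.9],[-0.0027,0.004,0.0827,0,0,-0.0019,0.9]],
  ],
)

```text
time_s: 15.65
ee_pos: [0.4436, 0.2778, 0.0892]
eef_rot: [-3.141, 0.0, -2.036]
force: [0.0, -0.4, -3.8]
grip_width: 0.0117
grip_force: 30.0
```

To row units: 3 mm is 0.004, 2 mm is 0.0027.

Emit:
arm_command(
  plan=[
    [[0,0,0.0013,0,0,0,0.9],[0,0,0.0027,0,0,0,0.9],[0,0,0.004,0,0,0,0.9],[0,0,0.004,0,0,0,0.9]],
  ],
)

```text
time_s: 16.05
ee_pos: [0.4434, 0.2777, 0.0859]
eef_rot: [-3.141, 0.0, -2.036]
force: [-0.4, 0.2, -5.2]
grip_width: 0.012
grip_force: 30.0
```

To row units: 2 mm is 0.0027, 1 mm is 0.0013.

Emit:
arm_command(
  plan=[
    [[0,0,0.0013,0,0,0,0.9],[0,0,0.0027,0,0,0,0.9],[0,0,0.0027,0,0,0,0.9]],
  ],
)

```text
time_s: 16.35
ee_pos: [0.4434, 0.2778, 0.0839]
eef_rot: [-3.141, 0.0, -2.036]
force: [0.2, 0.3, -4.3]
grip_width: 0.0117
grip_force: 30.0
```

To row units: 1.5 mm is 0.002, 1 mm is 0.0013.

Emit:
arm_command(
  plan=[
    [[0,0,0.0013,0,0,0,0.9],[0,0,0.002,0,0,0,0.9],[0,0,0.002,0,0,0,0.9]],
  ],
)

```text
time_s: 16.65
ee_pos: [0.4437, 0.278, 0.0838]
eef_rot: [-3.14, 0.001, -2.036]
force: [-5.6, -0.4, 13.1]
grip_width: 0.0119
grip_force: 30.0
```

To row units: -140 mm is -0.1867, -110 mm is -0.1467.

Emit:
arm_command(
  plan=[
    [[0,0,-0.0013,0,0,0,0.9],[0,0,-0.0013,0,0,0,0.6],[0,0,-0.0013,0,0,0,0.2],[0,0,-0.0013,0,0,0,0.2],[0,0,-0.0013,0,0,0,0.2],[0,0,-0.0267,0,0,0,0.2],[0,0,-0.08,0,0,0,0.2],[0,0,-0.1467,0,0,0,0.2],[0,0,-0.1867,0,0,0,0.2],[0,0,-0.1867,0,0,0,0.2],[0,0,-0.1867,0,0,0,0.2]],
  ],
)

```text
time_s: 17.75
ee_pos: [0.4433, 0.2777, 0.2222]
eef_rot: [-3.141, 0.001, -2.036]
force: [0.5, 0.4, -0.2]
grip_width: 0.0378
grip_force: 0.0
```

```bash
python3 - <<'E'
from seg import *
im,P=cloud('scene'); z=P[...,2]; hsv=cv2.cvtColor(im,cv2.COLOR_BGR2HSV)
red=((hsv[...,0]<8)|(hsv[...,0]>172))&(hsv[...,1]>140)&(np.hypot(P[...,0]-.444,P[...,1]-.278)<.12)&(z>.068)
rect('redrim',red,P)
m=(np.hypot(P[...,0]-.444,P[...,1]-.278)<.14)&(z>.0125)&(z<.02); rect('servrim',m,P)
m=(hsv[...,1]<60)&(hsv[...,2]>130)&(np.hypot(P[...,0]-.667,P[...,1]-.02)<.13)&(z>.01)&(z<.06); rect('scoop',m,P)
m=(np.hypot(P[...,0]-.516,P[...,1]+.281)<.11)&(z>.1)&(z<.118); rect('box',m,P)
cv2.imwrite('pics/end.png',im)
E
```

```text
redrim 357 c [0.4445 0.2785] size [0.1261 0.0916] long-axis deg 153.2 z [0.0686 0.0742 0.0773]
servrim 561 c [0.4453 0.2777] size [0.2029 0.1599] long-axis deg 153.2 z [0.0129 0.0155 0.0188]
scoop 287 c [0.6712 0.0185] size [0.1722 0.011 ] long-axis deg 166.7 z [0.0218 0.0276 0.032 ]
box 1049 c [ 0.5167 -0.2795] size [0.1503 0.1216] long-axis deg 78.0 z [0.1007 0.1077 0.1135]
```

View pics/end.png

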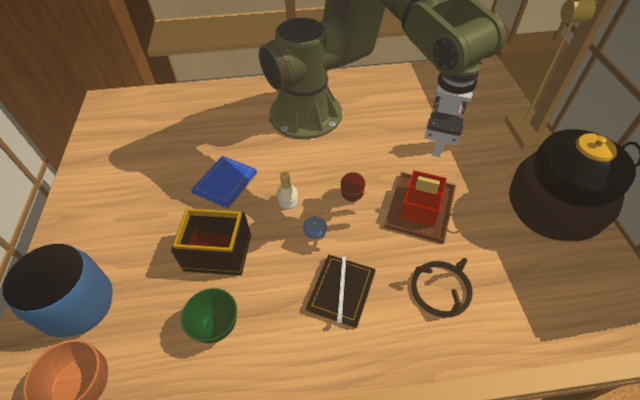

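The red tray stands centred on the serving tray at (423,205). The scoop lies on the black lid at (343,290), and the box at (212,240) is empty and standing. The bystanders have not moved. I'll hand in.

```bash
python3 -c "
from station import ctrl
print(ctrl.hand_in())"
```

```text
the job is handed in; nothing more can be done
None
```

Handed in at about 18 s of the 58 s (no verdict came back): the scoop lies flat on the black lid, the tray was levelled and lifted out without forcing and now stands let go in the middle of the serving tray, and everything else is where it was.

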